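# Clamp the whetstone in its holder

## Task

Lay the whetstone flat in its holder, between the steel guides, and let go of it. Then turn the red eccentric knob clockwise until its steel lobe bears on the end of the stone and holds it firmly against the sprung stop, without overtightening it, and let go. Leave the glass, the tin and the lemon where they are.

Things in the scene. Friction and masses are not known exactly. Their poses are not given: they have to be found in the camera images.
- holder: sharpening-stone holder fixed on the worktop: pale wooden base 268 x 92 mm, 12 mm high. Origin: on the worktop under the middle of the stone's seat; the base reaches from x = -148 to +120 mm. x runs along the seat from the knob end to the stop end, z up. The knob's upright axis is at x = -102.5, y = 0 mm. With the lobe turned away the stone has 3 to 10.5 mm of play lengthwise.
- seat (a point): middle of the seat, on the base's upper face, 12 mm above the worktop, axes as the holder. A stone whose middle lies at x = -4.6 mm, y = 0 from here clears both lobe and stop when lowered straight down; it is properly seated anywhere within 9 mm of this point, flat on the base.
- guide (a point): top of one of four low steel guides (centred at x = +-56, y = +-30 mm from the seat; 30 mm long, 6 mm thick, rounded tops 10 mm above the base). They leave 54 mm across for the 50 mm wide stone; the middle 80 mm of the seat is open at both sides for the fingers.
- stop_nominal (a point): middle of the black sprung stop face (48 mm wide, 22 mm high) as it should stand, 75 mm from the seat's middle. The stop is set in a slot and may really stand up to 3 mm nearer or farther, which no reading tells. The face gives 1 mm for every 9 N and bottoms after 5 mm. The stone must end up held against it.
- whetstone: whetstone, a block 150 x 50 x 28 mm, brick-red below and pale above, 0.25 to 0.5 kg. Origin: middle of its underside; x along its length, z up. Either end may face the knob.
- knob (a joint): angle of the knob in rad, 0 (lobe away from the stone) to 3.0, growing clockwise seen from above; starts at 0.1 to 0.45. Turning it idle takes 0.2 N m; it stays where left. It meets a stone that rests against the stop at about 0.9 to 1.45, as the stop is set; from there the turning moment rises steadily, to about 0.45 to 0.55 N m while turning at the right clamping force.
- knob_grip (a point): centre of the knob's red grip: a square block 26 x 26 mm, 36 mm high (50 to 86 mm above the worktop), on the knob's axis, 68 mm above the worktop. Its axes turn with the knob: the four flats face +-x and +-y. 10 mm of free height lie between the grip and the top of the seated stone.
- white_mark (a point): white mark on top of the knob, 9 mm from its axis, on the side to which the lobe points
- lobe (a point): centre of the polished lobe (friction about 0.2) under the knob: disc of radius 32 mm, 13 mm thick, 12 mm off the axis, 26 mm above the worktop. Reach towards the stone from the axis: 32 - 12 cos(knob angle) mm. Right clamping force 15 N (8 to 22 N; over 35 N damages the stone), 1.7 mm of reach past where stone and stop meet. Before that it may push the stone over its play, which takes only 1 to 4 N.
- glass_1: bystander: drinking glass, 80 mm wide, 91 mm tall, origin under its middle
- tin_1: bystander: small tin, 76 mm wide, 58 mm tall, origin under its middle
- lemon_1: bystander: lemon, 71 x 53 x 51 mm, on a brown mat 7 mm thick to the left of the holder; origin under its middle

How it is judged:
By the outcome, as a careful person would: the job done as asked, in the order asked, and still so for the second after the job is handed in, with the robot touching nothing.
It also fails if it takes over 72 s, if anything falls off the work surface, if the arm or the gripper's body presses on something with over 40 N, if the wrist force passes 120 N, or if a joint passes its speed limit or range.

## Robot

A 7-joint arm with a two-finger parallel gripper is mounted at the origin on a cart in front of the work surface, level with it; the furniture and walls round the work are solid. World frame = base frame: x ahead of the robot, y to its left, z up, the work surface at z = 0. Lengths are in m, angles in rad, forces in N, time in s.
With the tool pointing down it reaches from about 0.35 to 0.9 m from the base axis. Payload 8.1 kg.
Tool frame: the origin (TCP) lies midway between the tips of the shut fingers; the grasp point (between the pads) lies 19 mm behind it; z points along the fingers, y is the line along which they close (so a half turn about z gives the same grasp; the last joint's range is limited). The gripper opens to 92 mm and grips with 3 to 60 N. Pads are 19 mm wide; open, the fingers measure 130 mm over their backs; the gripper's body (75 mm by 190 mm) begins 47 mm behind the grasp point.
Start: joints at [-1.344, 0.434, 0.025, 1.573, -0.012, 1.134, -0.075], TCP at [0.202, 0.591, 0.227] pointing down, gripper open.
Joint ranges: [-2.62, 2.62], [-0.44, 2.09], [-1.27, 1.32], [0.08, 2.57], [-1.32, 4.46], [0.12, 2], [-2.74, 2.74]. Speed limits (rad/s): [2.22, 2.22, 3.01, 3.01, 3.14, 3.14, 3.14].

## Interface

Orientations are given as [roll, pitch, yaw] about the fixed x, y, z axes, in that order (R = Rz(yaw) Ry(pitch) Rx(roll)).
In Python, from cell import bot gives the robot as it stands.
- The arm moves only by the shell command python3 -m creep 'ROWS' [FORCE]. ROWS is JSON, a list of rows, each an object of numbers: "tx", "ty", "tz": the shift along the world's x, y, z in mm; "wx", "wy", "wz": the turn, a rotation vector about the world's x, y, z in degrees; "gripper": the opening, from -1 (shut) to 1 (fully open). A call has 1 to 10 rows; each row is the pose to reach, as a shift and turn from the pose commanded when the call began; what a row does not reach only later rows make up. A row lasts 1/12 s, in which the tool goes at most 41.7 mm and 7.16 degrees, less where a joint would pass 70% of its speed; a pose out of reach is approached as far as the arm can. A call with a gripper value outside its range is refused whole. The fingers move at their own pace and stop on an object; FORCE is the grip in N (left out, the last holds). Time passes only in rows, so rows that repeat a pose let the fingers close. It gives the time, the measured TCP pose, the force, the opening and the grip force at its end, in the units of the state.
- bot.get_obs(): the state, without advancing time (a new reading comes with each control period).
- bot.get_image(name): name is "scene" or "top" or "wrist"; returns a dict with "image" (400x640x3 uint8, blue, green, red), "fx", "fy", "cx", "cy" (pixels), "xyz" and "rotation" of the camera in the world; the wrist camera has in their place "mount" (4x4, takes a point from camera to tool coordinates, whose origin is the TCP and whose axes are the flange's). Camera axes: x right, y down, z forward; pixel columns grow to the right and rows downward; lengths in m; the calibration is good to about 2 mm. A picture is of the moment at which its call begins: read the wrist's pose just before it. There is no depth.
- bot.close_job(): hands the job in; it is judged then, once.
The state is a dict: "time": time; "joint_pos": joint angles; "qvel": joint speeds; "joint_torque": joint torques, N m; "ee_pos": TCP position; "tool_rot": TCP orientation; "ft_force": force on the tool from outside, world axes, zero at the start; "moment": the same for the moment, N m; "width": finger opening in m; "finger_force": force on a finger pad.
Only numpy, scipy, OpenCV 4.12 (cv2) and the standard library are available. Lean on these libraries where they do the work, as an engineer would, in place of code of your own. Each camera call takes 0.05 s, during which the arm holds its last target. There are 200 camera calls.

## Working session

There is one attempt and no reset: what is moved stays moved. The work goes in short steps, Python scripts to look and compute and a shell command to move; the robot and the scene stay as the last step left them, time stands still between calls to the robot, and variables do not carry over. Pictures are saved under pics/ and viewed, at most 10 in all, crops included, and the job is handed in when it is done.

```bash
mkdir -p pics; ls
cat > h.py <<'E'
import numpy as np, cv2
from cell import bot
from scipy.spatial.transform import Rotation as Rn
def snap(name, f):
    im=bot.get_image(name); cv2.imwrite('pics/'+f+'.png',im['image']); np.save('pics/'+f+'.npy',im,allow_pickle=True); return im
def load(f): return np.load('pics/'+f+'.npy',allow_pickle=True).item()
def rot(r):
    r=np.array(r,float)
    return r if r.shape==(3,3) else (Rn.from_euler('xyz',r).as_matrix() if r.shape==(3,) else None)
def world(im,u,v,z):
    R=rot(im['rotation']); d=R@np.array([(u-im['cx'])/im['fx'],(v-im['cy'])/im['fy'],1]); o=np.array(im['xyz'])
    return o+d*(z-o[2])/d[2]
def pix(im,p):
    c=rot(im['rotation']).T@(np.array(p)-np.array(im['xyz'])); return im['fx']*c[0]/c[2]+im['cx'],im['fy']*c[1]/c[2]+im['cy']
E
python3 - <<'E'
from h import *
o=bot.get_obs(); print(o)
for n in('top','scene'):
    im=snap(n,n+'0'); print(n,{k:v for k,v in im.items() if k!='image'})
E
```

```text
pics
{'time': 0.0, 'joint_pos': array([-1.34355468,  0.43520383,  0.02498456,  1.57408246, -0.01160352,
        1.13401921, -0.0751082 ]), 'qvel': array([-4.01157662e-04, -1.71215820e-03,  6.56249505e-05,  6.34304076e-04,
        6.85146069e-04, -2.33567384e-04, -1.73012332e-04]), 'joint_torque': array([-1.40417410e-04, -6.67862678e+01,  9.84577686e-01, -3.14463580e+01,
       -6.07266370e-02,  4.32170264e-02,  1.56287665e-04]), 'ee_pos': array([0.20232709, 0.59080429, 0.22596267]), 'tool_rot': array([-3.14003150e+00,  1.43595800e-04,  2.81166127e+00]), 'ft_force': array([-0.82690184, -0.42322745,  1.24748266]), 'moment': array([4.56747527e-02, 7.26825309e-05, 1.71825198e-02]), 'finger_force': 0.0, 'width': 0.09199128010246534}
top {'fx': 448.24748432468533, 'fy': 448.24748432468533, 'cx': 309.10965894779343, 'cy': 199.2000024437368, 'xyz': array([ 0.38429775, -0.01110435,  1.20143078]), 'rotation': array([-2.92600485e+00, -3.39132576e-04, -1.58756593e+00])}
scene {'fx': 452.4234345156764, 'fy': 452.4234345156764, 'cx': 311.03604177048425, 'cy': 199.34976462267707, 'xyz': array([0.27117108, 0.79364534, 1.08767996]), 'rotation': array([-2.43379731,  0.01089638, -2.73553445])}
```

View pics/top0.png

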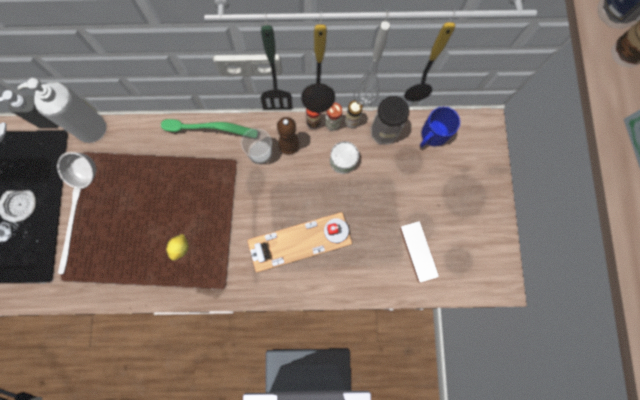

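View pics/scene0.png

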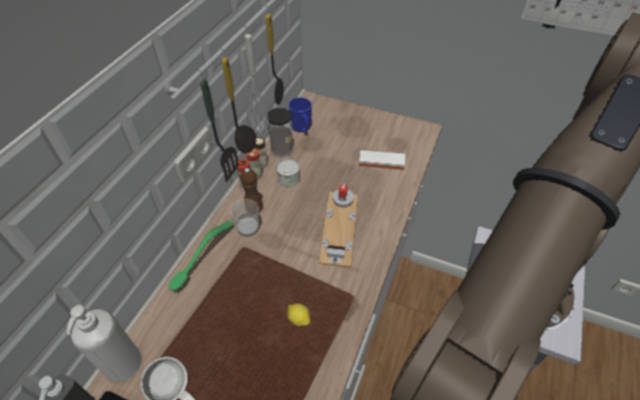

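The top view shows the holder (about 300,242) with the knob end on the right (335,231) and the stop on the left (262,252). The whetstone is at (419,251), the lemon at (177,247), the glass at (258,147) and the tin at (344,157). I'll enlarge the holder and stone.

Run:
```python
from h import *
im=load('top0')['image'][200:295,240:445]
a=cv2.resize(im[:80,:120],None,fx=6,fy=6,interpolation=cv2.INTER_CUBIC)[:,:720]
cv2.imwrite('pics/c1.png',a)
# stone: white blob min-area rect
im=load('top0'); g=im['image'][215:290,390:450]; m=(g.min(2)>200).astype(np.uint8)
c=max(cv2.findContours(m,0,2)[0],key=cv2.contourArea); r=cv2.minAreaRect(c); b=cv2.boxPoints(r)+[390,215]
P=np.array([world(im,*q,0.028)[:2] for q in b]); print(b,P,P.mean(0),[np.linalg.norm(P[i]-P[i-1]) for i in range(4)])
g=im['image'][210:275,240:360]; hsv=cv2.cvtColor(g,cv2.COLOR_BGR2HSV)
m=((hsv[...,0]<25)&(hsv[...,0]>8)&(hsv[...,1]>90)&(hsv[...,2]>150)).astype(np.uint8); m=cv2.morphologyEx(m,3,np.ones((9,9)))
c=max(cv2.findContours(m,0,2)[0],key=cv2.contourArea); r=cv2.minAreaRect(c); b=cv2.boxPoints(r)+[240,210]
P=np.array([world(im,*q,0.012)[:2] for q in b]); print(b,P,P.mean(0),[np.linalg.norm(P[i]-P[i-1]) for i in range(4)])
m=(((hsv[...,0]<6)|(hsv[...,0]>172))&(hsv[...,1]>130)); v,u=np.nonzero(m); print('red',len(u),u.mean()+240,v.mean()+210,world(im,u.mean()+240,v.mean()+210,.080))
```

```text
[[400.45590115 226.22210312]
 [418.9468689  219.8459053 ]
 [438.37300873 276.18172073]
 [419.88204193 282.55792236]] [[ 0.56403179 -0.25617273]
 [ 0.5802901  -0.30626348]
 [ 0.43212688 -0.34623487]
 [ 0.41674388 -0.297348  ]] [ 0.49829816 -0.30150477] [np.float64(0.15293505171609922), np.float64(0.052663234313102734), np.float64(0.15346026005307528), np.float64(0.05125000800869266)]
[[243.67885113 240.79130173]
 [341.16706085 207.55668831]
 [353.21703339 242.90328217]
 [255.7288208  276.13789368]] [[ 0.5343062   0.16018867]
 [ 0.62014042 -0.10220402]
 [ 0.52379527 -0.13117617]
 [ 0.44090337  0.12730752]] [0.52978632 0.013529  ] [np.float64(0.09902150248801521), np.float64(0.2760750567057168), np.float64(0.10060702995760533), np.float64(0.2714496025626074)]
red 48 331.8958333333333 229.27083333333334 [ 0.55119167 -0.07180555  0.08      ]
```

View pics/c1.png

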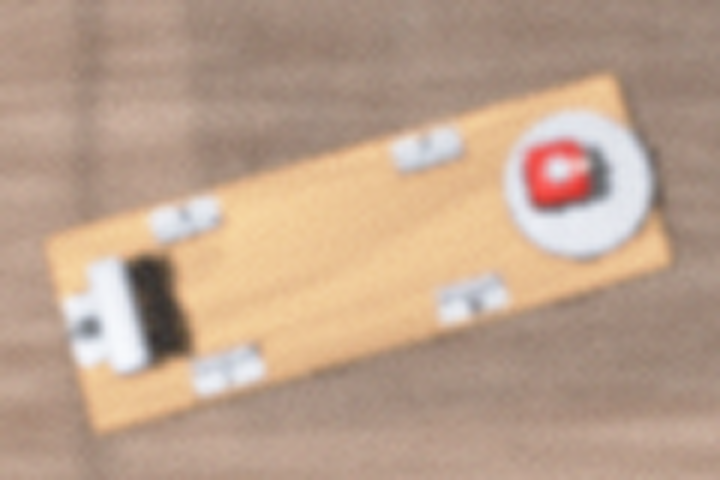

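The crop shows the holder's corners, the four guides at crop (186,217), (427,147), (472,298) and (228,368), the disc centre at (579,183), and the red knob with its top centre at about (557,173). The white mark points to the right, away from the stone. Next I fit the holder pose from these points.

Run:
```python
from h import *
from scipy.optimize import least_squares
im=load('top0')
L=[(-148,46,12),(-148,-46,12),(120,-46,12),(120,46,12),(56,30,20),(-56,30,20),(56,-30,20),(-56,-30,20),(-102.5,0,86)]
# image: left=stop end. world +y left, +x up
px=[(612,73),(672,265),(98,432),(46,242),(186,217),(427,147),(228,368),(472,298),(557,173)]
# which side has +y: x-> world +y, z up => y -> world -x => image bottom
L=[(a,-b,c) for a,b,c in L]
px=np.array(px)/6+[240-.4,200-.4]
def f(p):
    c,s=np.cos(p[2]),np.sin(p[2])
    return np.ravel([np.array(pix(im,(p[0]+(c*a-s*b)/1e3,p[1]+(s*a+c*b)/1e3,z/1e3)))-q for (a,b,z),q in zip(L,px)])
r=least_squares(f,[.53,.02,1.8],loss='soft_l1'); print(r.x,np.degrees(r.x[2])); print(r.fun.reshape(-1,2).round(1))
x,y,t=r.x
for n,a in(('knob',-102.5),('target',-4.6)): print(n,x+a*np.cos(t)/1e3,y+a*np.sin(t)/1e3)
for n,q,z in(('lobe',(579,183),.0325),('mark',(561,168),.086)): print(n,world(im,q[0]/6+239.6,q[1]/6+199.6,z))
for n,q in(('glass',(258,155)),('tin',(344,165))): print(n,world(im,*q,0.0))
```

```text
[0.52569688 0.02531053 1.84336314] 105.61692819918964
[[ 0.7 -0.5]
 [ 1.1  0.1]
 [-0.6  1.4]
 [-1.  -0.5]
 [ 0.2  2.2]
 [ 0.6  2. ]
 [-0.7 -1.1]
 [-0.4 -1.6]
 [ 0.2 -0.4]]
knob 0.5532903303800603 -0.07340548666374233
target 0.5269352217774965 0.02088034605012339
lobe [ 0.55587659 -0.08537115  0.0325    ]
mark [ 0.55448216 -0.07462305  0.086     ]
glass [0.77661643 0.12525267 0.        ]
tin [ 0.74341424 -0.11490991  0.        ]
```

```bash
T='{"tx":200,"ty":-300,"tz":40,"wz":-60}'; python3 -m creep '[{"tx":40,"ty":-38,"tz":5,"wz":-6},{"tx":200,"ty":-300,"tz":40,"wz":-60},{"tx":200,"ty":-300,"tz":40,"wz":-60},{"tx":200,"ty":-300,"tz":40,"wz":-60},{"tx":200,"ty":-300,"tz":40,"wz":-60},{"tx":200,"ty":-300,"tz":40,"wz":-60},{"tx":200,"ty":-300,"tz":40,"wz":-60},{"tx":200,"ty":-300,"tz":40,"wz":-60},{"tx":200,"ty":-300,"tz":40,"wz":-60},{"tx":200,"ty":-300,"tz":40,"wz":-60}]' 20
python3 -m creep '[{"tx":60,"ty":-270,"wz":0},{"tx":60,"ty":-270,"wz":0},{"tx":60,"ty":-270,"wz":0},{"tx":60,"ty":-270,"wz":0},{"tx":60,"ty":-270,"wz":0},{"tx":60,"ty":-270,"wz":0},{"tx":60,"ty":-270,"wz":0},{"tx":60,"ty":-270,"wz":0},{"tx":60,"ty":-270,"wz":0},{"tx":60,"ty":-270,"wz":0}]'
cat >> h.py <<'E'
def wsnap(f):
    o=bot.get_obs(); im=bot.get_image('wrist'); M=np.array(im['mount']); T=np.eye(4); T[:3,:3]=rot(o['tool_rot']); T[:3,3]=o['ee_pos']
    W=T@M; im['xyz']=W[:3,3]; im['rotation']=W[:3,:3]; cv2.imwrite('pics/'+f+'.png',im['image']); np.save('pics/'+f+'.npy',im,allow_pickle=True); return im
E
python3 - <<'E'
from h import *
im=wsnap('w1'); print(im['mount'],im['fx'],im['xyz'],bot.get_obs()['ee_pos'],pix(im,(.5257,.0253,.012)),pix(im,(.553,-.073,.086)))
E
```

```text
[[ 5.89503324e-04 -9.65594894e-01 -2.60050289e-01  6.99094828e-02]
 [ 9.99999795e-01  6.34663692e-04 -8.96934871e-05  5.03243729e-04]
 [ 2.51652049e-04 -2.60050182e-01  9.65595070e-01 -1.57228055e-01]
 [ 0.00000000e+00  0.00000000e+00  0.00000000e+00  1.00000000e+00]] 300.3141628629851 [0.13635115 0.61421349 0.3832333 ] [0.20231309 0.59094689 0.22613822] (np.float64(59.0255682568926), np.float64(460.3550592632132)) (np.float64(-29.69419103830262), np.float64(543.6210513544128))invalid input at $[0]: expected keys tx, ty, tz, wx, wy, wz, gripper
invalid input at $[0]: expected keys tx, ty, tz, wx, wy, wz, gripper
```

```bash
python3 -m creep '[{"tx":40,"ty":-38,"tz":5,"wx":0,"wy":0,"wz":-6,"gripper":1},{"tx":200,"ty":-300,"tz":40,"wx":0,"wy":0,"wz":-60,"gripper":1},{"tx":200,"ty":-300,"tz":40,"wx":0,"wy":0,"wz":-60,"gripper":1},{"tx":200,"ty":-300,"tz":40,"wx":0,"wy":0,"wz":-60,"gripper":1},{"tx":200,"ty":-300,"tz":40,"wx":0,"wy":0,"wz":-60,"gripper":1},{"tx":200,"ty":-300,"tz":40,"wx":0,"wy":0,"wz":-60,"gripper":1},{"tx":200,"ty":-300,"tz":40,"wx":0,"wy":0,"wz":-60,"gripper":1},{"tx":200,"ty":-300,"tz":40,"wx":0,"wy":0,"wz":-60,"gripper":1},{"tx":200,"ty":-300,"tz":40,"wx":0,"wy":0,"wz":-60,"gripper":1},{"tx":200,"ty":-300,"tz":40,"wx":0,"wy":0,"wz":-60,"gripper":1}]' 20
python3 - <<'E'
from h import *
o=bot.get_obs(); print(o['joint_pos'],np.degrees(o['tool_rot']))
E
```

```text
time: 0.98
ee_pos: [0.4064, 0.2849, 0.2678]
tool_rot: [3.139, 0.001, 1.751]
ft_force: [0.4, -0.3, 0.6]
width: 0.0918
finger_force: 0.0
[-1.0258901   0.18487273  0.36389539  1.84122779 -0.06997288  1.1269573
 -0.45767893] [1.79870704e+02 7.98284336e-02 1.00312867e+02]
```

```bash
python3 -m creep '[{"tx":120,"ty":-285,"tz":-40,"wx":0,"wy":0,"wz":5,"gripper":1},{"tx":120,"ty":-285,"tz":-40,"wx":0,"wy":0,"wz":5,"gripper":1},{"tx":120,"ty":-285,"tz":-40,"wx":0,"wy":0,"wz":5,"gripper":1},{"tx":120,"ty":-285,"tz":-40,"wx":0,"wy":0,"wz":5,"gripper":1},{"tx":120,"ty":-285,"tz":-40,"wx":0,"wy":0,"wz":5,"gripper":1},{"tx":120,"ty":-285,"tz":-40,"wx":0,"wy":0,"wz":5,"gripper":1},{"tx":120,"ty":-285,"tz":-40,"wx":0,"wy":0,"wz":5,"gripper":1},{"tx":120,"ty":-285,"tz":-40,"wx":0,"wy":0,"wz":5,"gripper":1},{"tx":120,"ty":-285,"tz":-40,"wx":0,"wy":0,"wz":5,"gripper":1},{"tx":120,"ty":-285,"tz":-40,"wx":0,"wy":0,"wz":5,"gripper":1}]' 20
python3 - <<'E'
from h import *
im=wsnap('w2'); c=im['image']
p=np.array([pix(im,q) for q in [(.5257,.0253,.012),(.553,-.073,.086)]]); print(p)
E
```

```text
time: 1.82
ee_pos: [0.5224, 0.0053, 0.2263]
tool_rot: [-3.141, 0.0, 1.849]
ft_force: [1.0, 0.5, 0.5]
width: 0.0918
finger_force: 0.0
[[322.4284169  159.32135822]
 [322.60622158 262.20967019]]
```

View pics/w2.png

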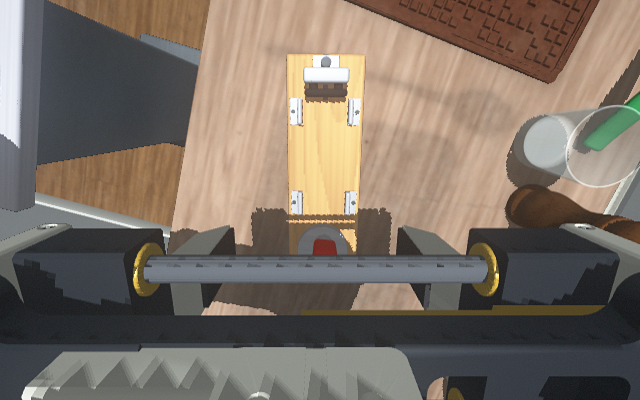

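The wrist view shows the holder lengthwise: stop end at the top with base corners near (287,54) and (363,54), guides near (297,110), (355,110), (297,203) and (350,203). The knob at (325,247) is partly hidden by the gripper. I enlarge it for a finer fit.

Run:
```python
from h import *
a=load('w2')['image'][45:265,265:385]; a=np.hstack([cv2.resize(a[:110],None,fx=3.3*1,fy=3.3,interpolation=2),cv2.resize(a[110:],None,fx=3.3,fy=3.3,interpolation=2)])
a=cv2.resize(load('w2')['image'][45:165,270:380],None,fx=5,fy=5,interpolation=2); cv2.imwrite('pics/c2.png',a)
```

```text
(no output)
```

View pics/c2.png

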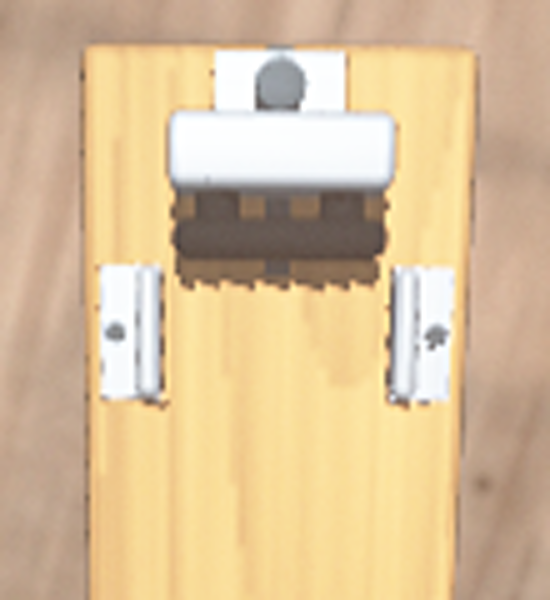

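The crop shows the base's stop-end corners at crop (85,46) and (474,48). The guide lips are centred at (149,333) and (403,333), and the base edges at row 600 are at columns 91 and 455. The pale plates outside the lips explain my earlier guide misfit.

Run:
```python
from h import *
from scipy.optimize import least_squares
im=load('w2'); tp=load('top0')
def f(p,k=1):
    c,s=np.cos(p[2]),np.sin(p[2]); res=[]
    W=lambda a,b,z:(p[0]+(c*a-s*b)/1e3,p[1]+(s*a+c*b)/1e3,z/1e3)
    for (a,b,z),q in [((120,46,12),(287,54.2)),((120,-46,12),(364.8,54.6)),((56,30,21),(299.8,111.6)),((56,-30,21),(350.6,111.6))]:
        res+=list(np.array(pix(im,W(a,b,z)))-q)
    for b,q in((46,288.2),(-46,361)):
        X=least_squares(lambda a:pix(im,W(a[0],b,12))[1]-165,[20.]).x[0]; res.append(pix(im,W(X,b,12))[0]-q)
    return np.array(res)
r=least_squares(f,[.526,.025,1.843]); print(r.x,np.degrees(r.x[2])); print(r.fun.round(2))
x,y,t=r.x
for n,a in(('knob',-102.5),('target',-4.6)): print(n,x+a*np.cos(t)/1e3,y+a*np.sin(t)/1e3)
print(pix(tp,(x-102.5e-3*np.cos(t),y-102.5e-3*np.sin(t),.086)))
```

```text
[0.52825281 0.02606627 1.84606158] 105.77153705434195
[-1.69 -0.54  1.52 -0.6  -0.25  0.57  0.58  0.78 -0.62  0.44]
knob 0.5561125378445327 -0.07257492546706469
target 0.5295031014469598 0.021639446550178625
(np.float64(332.26708209312596), np.float64(226.97111666545578))
```

```bash
python3 -m creep '[{"tx":0,"ty":-250,"tz":0,"wx":0,"wy":0,"wz":-66,"gripper":1},{"tx":0,"ty":-250,"tz":0,"wx":0,"wy":0,"wz":-66,"gripper":1},{"tx":0,"ty":-250,"tz":0,"wx":0,"wy":0,"wz":-66,"gripper":1},{"tx":0,"ty":-250,"tz":0,"wx":0,"wy":0,"wz":-66,"gripper":1},{"tx":0,"ty":-250,"tz":0,"wx":0,"wy":0,"wz":-66,"gripper":1},{"tx":0,"ty":-250,"tz":0,"wx":0,"wy":0,"wz":-66,"gripper":1},{"tx":0,"ty":-250,"tz":0,"wx":0,"wy":0,"wz":-66,"gripper":1},{"tx":0,"ty":-250,"tz":0,"wx":0,"wy":0,"wz":-66,"gripper":1},{"tx":0,"ty":-250,"tz":0,"wx":0,"wy":0,"wz":-66,"gripper":1},{"tx":0,"ty":-250,"tz":0,"wx":0,"wy":0,"wz":-66,"gripper":1}]' 20
python3 -m creep '[{"tx":-60,"ty":-52,"tz":0,"wx":0,"wy":0,"wz":-24,"gripper":1},{"tx":-60,"ty":-52,"tz":0,"wx":0,"wy":0,"wz":-24,"gripper":1},{"tx":-60,"ty":-52,"tz":0,"wx":0,"wy":0,"wz":-24,"gripper":1},{"tx":-60,"ty":-52,"tz":0,"wx":0,"wy":0,"wz":-24,"gripper":1},{"tx":-60,"ty":-52,"tz":0,"wx":0,"wy":0,"wz":-24,"gripper":1},{"tx":-60,"ty":-52,"tz":0,"wx":0,"wy":0,"wz":-24,"gripper":1},{"tx":-60,"ty":-52,"tz":0,"wx":0,"wy":0,"wz":-24,"gripper":1}]'
python3 - <<'E'
from h import *
im=wsnap('w3'); print(np.degrees(bot.get_obs()['tool_rot']),bot.get_obs()['joint_pos'])
E
```

```text
time: 2.7
ee_pos: [0.5231, -0.2416, 0.2264]
tool_rot: [-3.141, -0.0, 0.696]
ft_force: [0.4, -0.2, -0.4]
width: 0.092
finger_force: 0.0
time: 3.28
ee_pos: [0.4632, -0.2945, 0.2266]
tool_rot: [-3.141, -0.0, 0.287]
ft_force: [-0.2, -1.6, 0.4]
width: 0.0918
finger_force: 0.0
[-1.79982711e+02 -7.04485966e-03  1.63608985e+01] [-0.23111022  0.4292231   0.99134377  1.81276906 -0.39828034  1.11640914
 -0.38667088]
```

View pics/w3.png

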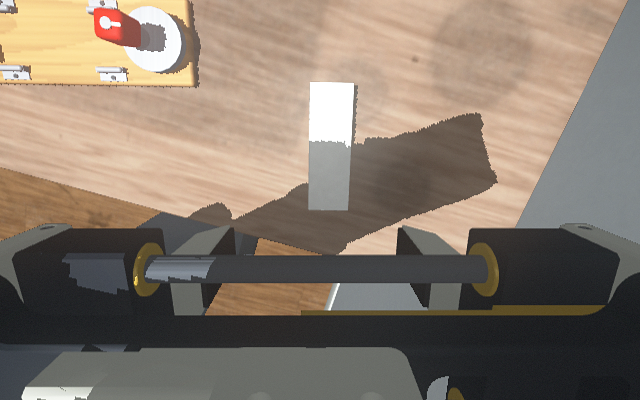

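The wrist view shows the stone's top face with corners near (309,82), (354,82), (348,210) and (309,210). The disc is centred near (153,40), and the red knob's top is near (112,25) with its white mark near (105,22).

Run:
```python
from h import *
im=load('w3'); g=im['image']
P=np.array([world(im,u,v,.028)[:2] for u,v in[(309,82),(354,82),(348.5,210),(308.5,210)]])
print('stone',P.mean(0),[np.linalg.norm(P[i]-P[i-1]) for i in range(4)])
d=(P[0]+P[1]-P[2]-P[3])/2; print('yaw',np.degrees(np.arctan2(d[1],d[0])), np.degrees(np.arctan2(*(P[0]-P[3])[::-1])),np.degrees(np.arctan2(*(P[1]-P[2])[::-1])))
L=world(im,153.5,39.5,.0325); print('lobe',L, 'mark',world(im,105,22,.086))
x,y,t=.5283,.0261,1.846
for x,y,t in((.5283,.0261,1.846),(.5257,.0253,1.8434)):
    k=np.array([x-.1025*np.cos(t),y-.1025*np.sin(t)]); dd=L[:2]-k; print('knob',k,'dist',np.linalg.norm(dd),'dir',np.degrees(np.arctan2(dd[1],dd[0])), 'theta',np.degrees(t)-180-np.degrees(np.arctan2(dd[1],dd[0])),'pix top',pix(im,(*k,.086)))
# base edges: near edge corner (198,85) , (195,0)
print('corner',world(im,198,84.5,.012),' pred',[ (x+(-.148*np.cos(t)-s*.046*np.sin(t)),y-.148*np.sin(t)+s*.046*np.cos(t)) for s in(1,-1)])
c=cv2.resize(g[0:95,0:205],None,fx=3.9,fy=3.9,interpolation=2); cv2.imwrite('pics/c3.png',c)
```

```text
stone [ 0.49855039 -0.30138149] [np.float64(0.1492062447040897), np.float64(0.05008353181234231), np.float64(0.1492198664590505), np.float64(0.049647397059156884)]
yaw 15.81232115423057 15.896035998820679 15.728613951678595
lobe [ 0.55675748 -0.08706828  0.0325    ] mark [ 0.55450982 -0.07215518  0.086     ]
knob [ 0.55615365 -0.07254291] dist 0.014537910228645493 dir -87.61957282224105 theta 13.38758180339103 pix top (np.float64(105.64528587474075), np.float64(20.154210735160035))
knob [ 0.55329709 -0.073415  ] dist 0.014084967720581461 dir -75.77800589705886 theta 1.3970458514748145 pix top (np.float64(106.28137454586277), np.float64(23.90741119807595))
corner [ 0.52549343 -0.13298819  0.012     ]  pred [(np.float64(0.5212461365338363), np.float64(-0.12961986025111424)), (np.float64(0.6098488662327529), np.float64(-0.10484979182366078))]
```

View pics/c3.png

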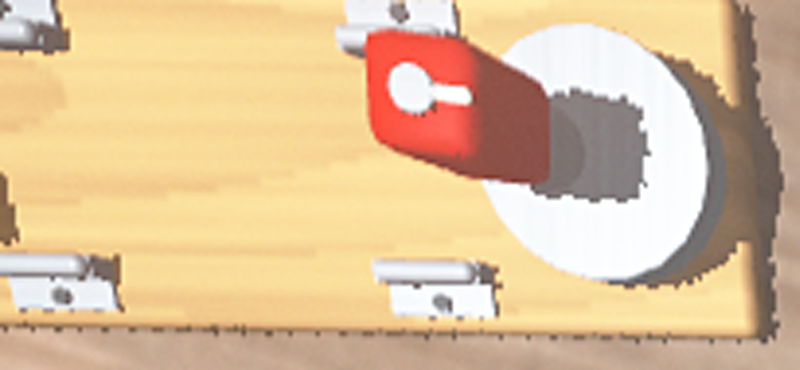

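The crop shows the axis dot at crop (410,87), the pointer's tip at (468,97), a base corner at (757,333) and a guide lip centred at (432,271). I fit all the views together.

Run:
```python
from h import *
from scipy.optimize import least_squares
w2,w3,tp=load('w2'),load('w3'),load('top0')
t6=lambda u,v:(u/6+239.6,v/6+199.6)
O={'w2':[(w2,(120,46,12),(287,54.2)),(w2,(120,-46,12),(364.8,54.6)),(w2,(56,30,21),(299.8,111.6)),(w2,(56,-30,21),(350.6,111.6)),(w2,(-56,30,21),(300,203)),(w2,(-56,-30,21),(347.5,203))],
'w3':[(w3,(-102.5,0,86),(105.1,22.3)),(w3,(-148,46,12),(194.3,85.2)),(w3,(-56,30,21),(110.8,69.5))],
'top':[(tp,(-148,-46,12),t6(612,73)),(tp,(-148,46,12),t6(672,265)),(tp,(120,46,12),t6(98,432)),(tp,(120,-46,12),t6(46,242)),(tp,(-102.5,0,86),t6(557,173))]}
def W(p,a,b,z):
    c,s=np.cos(p[2]),np.sin(p[2]); return (p[0]+(c*a-s*b)/1e3,p[1]+(s*a+c*b)/1e3,z/1e3)
def f(p,obs): return np.ravel([(np.array(pix(i,W(p,*l)))-q) for i,l,q in obs])
O['all']=O['w2']+O['w3']+O['top']
for n,o in O.items():
    r=least_squares(f,[.526,.025,1.843],args=(o,),loss='soft_l1',f_scale=.7); p=r.x
    print(n,p.round(4),np.degrees(p[2]).round(2),'knob',np.round(W(p,-102.5,0,86),4),'tgt',np.round(W(p,-4.6,0,12),4)); print(f(p,o).reshape(-1,2).round(1).tolist())
a=world(w3,105.1,22.3,.086);b=world(w3,120,24.9,.086); print('mark dir',a,b,np.degrees(np.arctan2(*(b-a)[1::-1])),np.linalg.norm(b-a))
```

```text
w2 [0.5277 0.0265 1.8431] 105.6 knob [ 0.5553 -0.0722  0.086 ] tgt [0.5289 0.0221 0.012 ]
[[-1.8, -1.2], [1.5, -1.0], [-0.5, -0.0], [0.4, 0.4], [-0.0, 1.1], [0.1, 1.4]]
w3 [0.5249 0.0256 1.8641] 106.8 knob [ 0.5545 -0.0725  0.086 ] tgt [0.5262 0.0212 0.012 ]
[[0.3, -0.2], [0.4, -0.0], [-2.7, 0.3]]
top [0.5254 0.0256 1.844 ] 105.65 knob [ 0.5531 -0.0731  0.086 ] tgt [0.5266 0.0211 0.012 ]
[[0.6, -0.4], [1.0, 0.2], [-0.7, 1.5], [-1.1, -0.3], [0.1, -0.3]]
all [0.5273 0.0261 1.8418] 105.53 knob [ 0.5547 -0.0726  0.086 ] tgt [0.5285 0.0217 0.012 ]
[[-2.1, -1.0], [1.2, -0.7], [-0.8, 0.2], [-0.0, 0.6], [-0.5, 1.2], [-0.3, 1.6], [0.5, -0.4], [-0.3, 0.8], [-3.3, -0.8], [0.4, -1.0], [0.7, -0.4], [-1.0, 0.7], [-1.3, -1.1], [-0.1, -0.9]]
mark dir [ 0.55429376 -0.07226659  0.086     ] [ 0.55595583 -0.08521283  0.086     ] -82.68426345371061 0.013052498088699733
```

```bash
python3 -m creep '[{"tx":35.3,"ty":-6.9,"tz":-10,"wx":0,"wy":0,"wz":-0.5,"gripper":1},{"tx":35.3,"ty":-6.9,"tz":-50,"wx":0,"wy":0,"wz":-0.5,"gripper":1},{"tx":35.3,"ty":-6.9,"tz":-85,"wx":0,"wy":0,"wz":-0.5,"gripper":1},{"tx":35.3,"ty":-6.9,"tz":-120,"wx":0,"wy":0,"wz":-0.5,"gripper":1},{"tx":35.3,"ty":-6.9,"tz":-150,"wx":0,"wy":0,"wz":-0.5,"gripper":1},{"tx":35.3,"ty":-6.9,"tz":-175,"wx":0,"wy":0,"wz":-0.5,"gripper":1},{"tx":35.3,"ty":-6.9,"tz":-195,"wx":0,"wy":0,"wz":-0.5,"gripper":1},{"tx":35.3,"ty":-6.9,"tz":-210,"wx":0,"wy":0,"wz":-0.5,"gripper":1},{"tx":35.3,"ty":-6.9,"tz":-221,"wx":0,"wy":0,"wz":-0.5,"gripper":1},{"tx":35.3,"ty":-6.9,"tz":-221,"wx":0,"wy":0,"wz":-0.5,"gripper":1}]' 20
python3 -c "
from h import *
print(bot.get_obs()['ft_force'],np.degrees(bot.get_obs()['tool_rot']))"
```

```text
time: 4.17
ee_pos: [0.497, -0.3014, 0.0037]
tool_rot: [-3.139, 0.002, 0.274]
ft_force: [0.2, 0.3, 0.1]
width: 0.0919
finger_force: 0.0
[0.24472166 0.33782786 0.1142892 ] [-1.79868134e+02  1.16591496e-01  1.57029979e+01]
```

```bash
python3 -m creep '[{"tx":0,"ty":0,"tz":0,"wx":0,"wy":0,"wz":0,"gripper":-1},{"tx":0,"ty":0,"tz":0,"wx":0,"wy":0,"wz":0,"gripper":-1},{"tx":0,"ty":0,"tz":0,"wx":0,"wy":0,"wz":0,"gripper":-1},{"tx":0,"ty":0,"tz":0,"wx":0,"wy":0,"wz":0,"gripper":-1},{"tx":0,"ty":0,"tz":0,"wx":0,"wy":0,"wz":0,"gripper":-1},{"tx":0,"ty":0,"tz":0,"wx":0,"wy":0,"wz":0,"gripper":-1},{"tx":0,"ty":0,"tz":0,"wx":0,"wy":0,"wz":0,"gripper":-1},{"tx":0,"ty":0,"tz":0,"wx":0,"wy":0,"wz":0,"gripper":-1}]' 35
python3 -m creep '[{"tx":0,"ty":0,"tz":10,"wx":0,"wy":0,"wz":0,"gripper":-1},{"tx":0,"ty":0,"tz":40,"wx":0,"wy":0,"wz":0,"gripper":-1},{"tx":0,"ty":0,"tz":75,"wx":0,"wy":0,"wz":0,"gripper":-1},{"tx":0,"ty":0,"tz":110,"wx":0,"wy":0,"wz":0,"gripper":-1},{"tx":0,"ty":0,"tz":140,"wx":0,"wy":0,"wz":0,"gripper":-1},{"tx":0,"ty":0,"tz":150,"wx":0,"wy":0,"wz":0,"gripper":-1},{"tx":0,"ty":0,"tz":150,"wx":0,"wy":0,"wz":0,"gripper":-1}]'
```

```text
time: 4.83
ee_pos: [0.4978, -0.3024, 0.006]
tool_rot: [-3.141, -0.0, 0.272]
ft_force: [-0.4, 1.5, 3.8]
width: 0.0497
finger_force: 35.0
time: 5.42
ee_pos: [0.4988, -0.3035, 0.1584]
tool_rot: [3.139, -0.003, 0.272]
ft_force: [0.4, -0.4, -5.0]
width: 0.0499
finger_force: 35.0
```

```bash
python3 -m creep '[{"tx":5,"ty":20,"tz":0,"wx":0,"wy":0,"wz":5,"gripper":-1},{"tx":15,"ty":162,"tz":0,"wx":0,"wy":0,"wz":45,"gripper":-1},{"tx":15,"ty":162,"tz":0,"wx":0,"wy":0,"wz":45,"gripper":-1},{"tx":15,"ty":162,"tz":0,"wx":0,"wy":0,"wz":45,"gripper":-1},{"tx":15,"ty":162,"tz":0,"wx":0,"wy":0,"wz":45,"gripper":-1},{"tx":15,"ty":162,"tz":0,"wx":0,"wy":0,"wz":45,"gripper":-1},{"tx":15,"ty":162,"tz":0,"wx":0,"wy":0,"wz":45,"gripper":-1},{"tx":15,"ty":162,"tz":0,"wx":0,"wy":0,"wz":45,"gripper":-1}]'
python3 -m creep '[{"tx":14.7,"ty":162.5,"tz":0,"wx":0,"wy":0,"wz":45,"gripper":-1},{"tx":14.7,"ty":162.5,"tz":0,"wx":0,"wy":0,"wz":45,"gripper":-1},{"tx":14.7,"ty":162.5,"tz":0,"wx":0,"wy":0,"wz":45,"gripper":-1},{"tx":14.7,"ty":162.5,"tz":0,"wx":0,"wy":0,"wz":45,"gripper":-1},{"tx":14.7,"ty":162.5,"tz":0,"wx":0,"wy":0,"wz":45,"gripper":-1},{"tx":14.7,"ty":162.5,"tz":0,"wx":0,"wy":0,"wz":45,"gripper":-1},{"tx":14.7,"ty":162.5,"tz":-60,"wx":0,"wy":0,"wz":45,"gripper":-1},{"tx":14.7,"ty":162.5,"tz":-90,"wx":0,"wy":0,"wz":45,"gripper":-1},{"tx":14.7,"ty":162.5,"tz":-90,"wx":0,"wy":0,"wz":45,"gripper":-1},{"tx":14.7,"ty":162.5,"tz":-90,"wx":0,"wy":0,"wz":45,"gripper":-1}]'
python3 - <<'E'
from h import *
im=wsnap('w4'); o=bot.get_obs(); print(o['ee_pos'],np.degrees(o['tool_rot']))
for q in[(.0,0)]: pass
t=np.radians(105.6);x,y=.5272,.0262
W=lambda a,b,z:(x+(np.cos(t)*a-np.sin(t)*b)/1e3,y+(np.sin(t)*a+np.cos(t)*b)/1e3,z/1e3)
for l in[(120,46,12),(120,-46,12),(56,30,21),(56,-30,21),(75,24,34)]: print(l,np.round(pix(im,W(*l)),1))
c=cv2.resize(im['image'][0:200,180:460],None,fx=2.8,fy=2.8,interpolation=2); cv2.imwrite('pics/c4.png',c)
E
```

```text
time: 6.08
ee_pos: [0.5116, -0.1395, 0.1541]
tool_rot: [-3.139, 0.001, 1.062]
ft_force: [-0.9, 1.1, -2.9]
width: 0.0496
finger_force: 35.0
time: 6.92
ee_pos: [0.5243, 0.0212, 0.0629]
tool_rot: [-3.134, -0.001, 1.84]
ft_force: [-0.1, 0.4, -2.3]
width: 0.0495
finger_force: 35.0
[0.52629152 0.0211586  0.06500421] [-1.79784985e+02  3.56929070e-03  1.05424953e+02]
(120, 46, 12) [248.2  26.7]
(120, -46, 12) [395.9  25.9]
(56, 30, 21) [275.6 132.2]
(56, -30, 21) [368.1 131.9]
(75, 24, 34) [281.6 100.5]
```

View pics/c4.png

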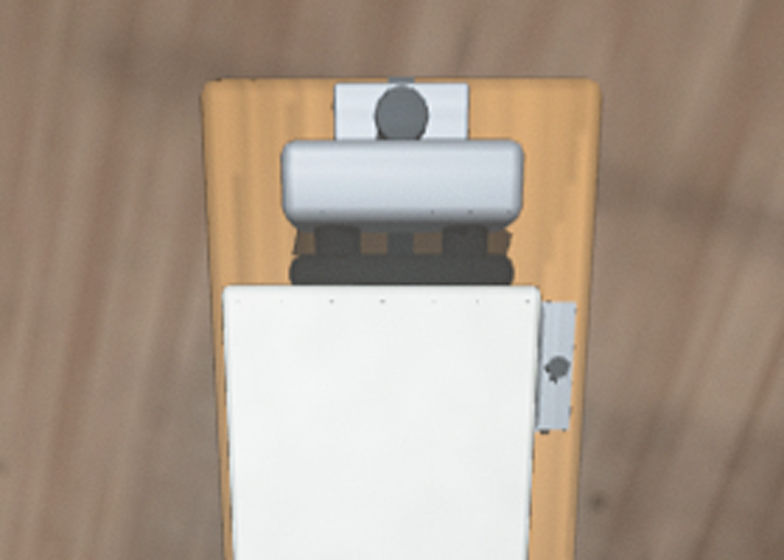

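The crop shows the stone (end edge row 287, columns 224 to 540) sitting left of the holder's centreline. The stop spans columns 282 to 523 and the base's corners are at 205 and 598. The arm was still settling when this was taken.

Run:
```python
from h import *
im=load('w4'); P=lambda u,v,z: world(im,u/2.8+180-.3,v/2.8-.3,z)[:2]
t=np.radians(105.6); ex=np.array([np.cos(t),np.sin(t)]); ey=np.array([-ex[1],ex[0]])
T=np.array([.5243,.0212])
h=.085
a,b=P(224,287,h),P(540,287,h); s=(a+b)/2; print('stone w',np.linalg.norm(a-b),'end rel TCP',(s-T)@ex*1e3,(s-T)@ey*1e3)
l,r=P(224,287,h),P(236,540,h); print('edge yaw',np.degrees(np.arctan2(*(l-r)[::-1])), np.degrees(np.arctan2(*(P(540,287,h)-P(528,540,h))[::-1])))
a,b=P(203,84,.012),P(600,84,.012); m=(a+b)/2; print('base w',np.linalg.norm(a-b),'end mid rel TCP',(m-T)@ex*1e3,(m-T)@ey*1e3,'yaw',np.degrees(np.arctan2(*(a-b)[::-1]))-90)
for z in(.034,.04):
  a,b=P(282,170,z),P(523,170,z); m=(a+b)/2; print('stop w',np.linalg.norm(a-b),'rel',(m-T)@ex*1e3,(m-T)@ey*1e3)
print(bot.get_obs()['ee_pos'],np.degrees(bot.get_obs()['tool_rot']))
```

```text
stone w 0.0484776765343806 end rel TCP 75.79992422075954 -0.7536529681403101
edge yaw 105.52715199090731 105.41639676643457
base w 0.08849254840735586 end mid rel TCP 122.12480623170794 -4.814469714878775 yaw -254.6627350308378
stop w 0.0492154860502024 rel 100.78981619667297 -4.756638381295567
stop w 0.04762892300018857 rel 99.79719792257006 -4.649317803222244
[0.52629152 0.0211586  0.06500421] [-1.79784985e+02  3.56929070e-03  1.05424953e+02]
```

```bash
python3 -m creep '[{"tx":0,"ty":-0.4,"tz":0,"wx":0,"wy":0,"wz":0.1,"gripper":-1},{"tx":0,"ty":-0.4,"tz":-10,"wx":0,"wy":0,"wz":0.1,"gripper":-1},{"tx":0,"ty":-0.4,"tz":-20,"wx":0,"wy":0,"wz":0.1,"gripper":-1},{"tx":0,"ty":-0.4,"tz":-30,"wx":0,"wy":0,"wz":0.1,"gripper":-1},{"tx":0,"ty":-0.4,"tz":-35,"wx":0,"wy":0,"wz":0.1,"gripper":-1},{"tx":0,"ty":-0.4,"tz":-35,"wx":0,"wy":0,"wz":0.1,"gripper":-1},{"tx":0,"ty":-0.4,"tz":-35,"wx":0,"wy":0,"wz":0.1,"gripper":-1},{"tx":0,"ty":-0.4,"tz":-35,"wx":0,"wy":0,"wz":0.1,"gripper":-1},{"tx":0,"ty":-0.4,"tz":-35,"wx":0,"wy":0,"wz":0.1,"gripper":-1}]'
python3 -c "
from h import *
o=bot.get_obs();print(o['ee_pos'],np.degrees(o['tool_rot']))"
```

```text
time: 7.72
ee_pos: [0.5278, 0.0215, 0.0311]
tool_rot: [3.141, 0.0, 1.845]
ft_force: [-0.3, -0.4, -3.0]
width: 0.0495
finger_force: 35.0
[0.52775236 0.02145448 0.03106738] [1.79963114e+02 7.29480610e-03 1.05688843e+02]
```

```bash
python3 -m creep '[{"tx":0.6,"ty":-0.9,"tz":0,"wx":0,"wy":0,"wz":0,"gripper":-1},{"tx":0.6,"ty":-0.9,"tz":0,"wx":0,"wy":0,"wz":0,"gripper":-1},{"tx":0.6,"ty":-0.9,"tz":-3,"wx":0,"wy":0,"wz":0,"gripper":-1},{"tx":0.6,"ty":-0.9,"tz":-5,"wx":0,"wy":0,"wz":0,"gripper":-1},{"tx":0.6,"ty":-0.9,"tz":-7,"wx":0,"wy":0,"wz":0,"gripper":-1},{"tx":0.6,"ty":-0.9,"tz":-9,"wx":0,"wy":0,"wz":0,"gripper":-1},{"tx":0.6,"ty":-0.9,"tz":-9,"wx":0,"wy":0,"wz":0,"gripper":-1}]'
```

```text
time: 8.3
ee_pos: [0.5277, 0.0206, 0.0212]
tool_rot: [-3.141, -0.0, 1.845]
ft_force: [0.2, 0.7, -3.3]
width: 0.0499
finger_force: 35.0
```

```bash
python3 -m creep '[{"tx":0.4,"ty":0,"tz":-1.5,"wx":0,"wy":0,"wz":0,"gripper":-1},{"tx":0.4,"ty":0,"tz":-3,"wx":0,"wy":0,"wz":0,"gripper":-1},{"tx":0.4,"ty":0,"tz":-4,"wx":0,"wy":0,"wz":0,"gripper":-1},{"tx":0.4,"ty":0,"tz":-4,"wx":0,"wy":0,"wz":0,"gripper":-1},{"tx":0.4,"ty":0,"tz":-4,"wx":0,"wy":0,"wz":0,"gripper":-1}]'
```

```text
time: 8.72
ee_pos: [0.5285, 0.0206, 0.0179]
tool_rot: [3.141, -0.0, 1.845]
ft_force: [-0.9, -0.0, 2.8]
width: 0.05
finger_force: 35.0
```

```bash
python3 -m creep '[{"tx":0,"ty":0,"tz":1,"wx":0,"wy":0,"wz":0,"gripper":1},{"tx":0,"ty":0,"tz":2,"wx":0,"wy":0,"wz":0,"gripper":1},{"tx":0,"ty":0,"tz":2,"wx":0,"wy":0,"wz":0,"gripper":1},{"tx":0,"ty":0,"tz":2,"wx":0,"wy":0,"wz":0,"gripper":1},{"tx":0,"ty":0,"tz":2,"wx":0,"wy":0,"wz":0,"gripper":1},{"tx":0,"ty":0,"tz":30,"wx":0,"wy":0,"wz":0,"gripper":1},{"tx":0,"ty":0,"tz":65,"wx":0,"wy":0,"wz":0,"gripper":1},{"tx":0,"ty":0,"tz":100,"wx":0,"wy":0,"wz":0,"gripper":1},{"tx":0,"ty":0,"tz":120,"wx":0,"wy":0,"wz":0,"gripper":1},{"tx":0,"ty":0,"tz":120,"wx":0,"wy":0,"wz":0,"gripper":1}]'
python3 - <<'E'
from h import *
im=wsnap('w5'); o=bot.get_obs(); print(o['ee_pos'],np.degrees(o['tool_rot']),o['joint_pos'],o['moment'],o['width'])
c=cv2.resize(im['image'][20:250,190:450],None,fx=2.6,fy=2.6,interpolation=2); cv2.imwrite('pics/c5.png',c)
E
```

```text
time: 9.55
ee_pos: [0.5311, 0.0206, 0.142]
tool_rot: [3.135, 0.001, 1.845]
ft_force: [-0.0, -0.1, 0.8]
width: 0.0917
finger_force: 0.0
[0.52998316 0.02082276 0.13987391] [1.79733063e+02 6.11806192e-03 1.05711106e+02] [-0.51858186  0.39795755  0.50592468  1.94468653 -0.25260971  0.85588216
  0.39457165] [-0.07611927  0.00991827 -0.00319576] 0.09144227618236636
```

View pics/c5.png

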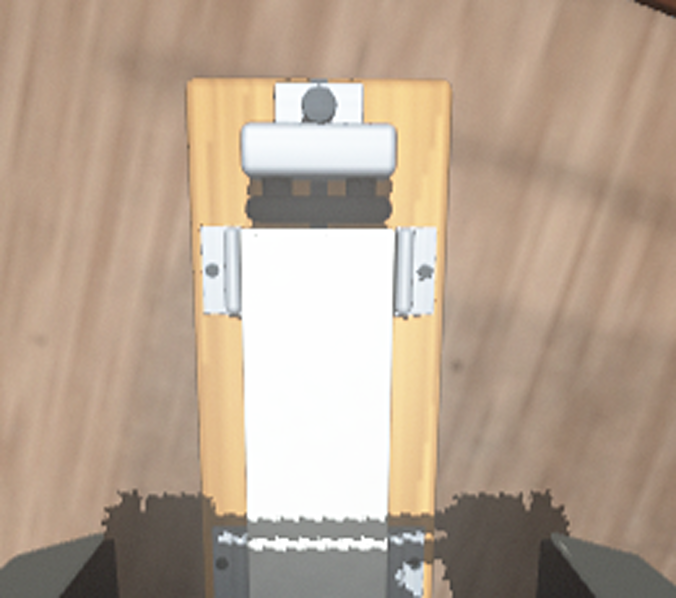

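The crop shows the stone lying flat between the guides, its end at row 228 just short of the black stop. Now to the knob.

```bash
python3 -m creep '[{"tx":12,"ty":-40,"tz":0,"wx":0,"wy":0,"wz":-4,"gripper":1},{"tx":25.5,"ty":-80,"tz":0,"wx":0,"wy":0,"wz":-8.4,"gripper":1},{"tx":25.5,"ty":-93.3,"tz":0,"wx":0,"wy":0,"wz":-8.4,"gripper":1},{"tx":25.5,"ty":-93.3,"tz":0,"wx":0,"wy":0,"wz":-8.4,"gripper":1},{"tx":25.5,"ty":-93.3,"tz":-20,"wx":0,"wy":0,"wz":-8.4,"gripper":1},{"tx":25.5,"ty":-93.3,"tz":-45,"wx":0,"wy":0,"wz":-8.4,"gripper":1},{"tx":25.5,"ty":-93.3,"tz":-65,"wx":0,"wy":0,"wz":-8.4,"gripper":1},{"tx":25.5,"ty":-93.3,"tz":-80,"wx":0,"wy":0,"wz":-8.4,"gripper":1},{"tx":25.5,"ty":-93.3,"tz":-80,"wx":0,"wy":0,"wz":-8.4,"gripper":1},{"tx":25.5,"ty":-93.3,"tz":-80,"wx":0,"wy":0,"wz":-8.4,"gripper":1}]'
python3 - <<'E'
from h import *
o=bot.get_obs(); print(o['ee_pos'],np.degrees(o['tool_rot']),o['joint_pos'],o['moment'],o['ft_force'])
E
```

```text
time: 10.43
ee_pos: [0.5527, -0.072, 0.0566]
tool_rot: [-3.139, -0.001, 1.699]
ft_force: [0.2, 0.1, 0.3]
width: 0.0919
finger_force: 0.0
[ 0.55272791 -0.07201232  0.05658704] [-1.79826287e+02 -3.61680878e-02  9.73307805e+01] [-0.30519198  0.56372216  0.47967159  1.94376598 -0.38016962  0.72650682
  0.52807323] [-0.08312127  0.06893435 -0.04453104] [0.2191514  0.12431233 0.25497158]
```

```bash
python3 -m creep '[{"tx":1,"ty":-0.5,"tz":0,"wx":0,"wy":0,"wz":0,"gripper":0},{"tx":1,"ty":-0.5,"tz":0,"wx":0,"wy":0,"wz":0,"gripper":-0.1},{"tx":1,"ty":-0.5,"tz":0,"wx":0,"wy":0,"wz":0,"gripper":-0.3},{"tx":1,"ty":-0.5,"tz":0,"wx":0,"wy":0,"wz":0,"gripper":-1},{"tx":1,"ty":-0.5,"tz":0,"wx":0,"wy":0,"wz":0,"gripper":-1},{"tx":1,"ty":-0.5,"tz":0,"wx":0,"wy":0,"wz":0,"gripper":-1},{"tx":1,"ty":-0.5,"tz":0,"wx":0,"wy":0,"wz":0,"gripper":-1},{"tx":1,"ty":-0.5,"tz":0,"wx":0,"wy":0,"wz":0,"gripper":-1}]' 30
python3 - <<'E'
from h import *
o=bot.get_obs(); print(o['ee_pos'],np.degrees(o['tool_rot']),o['moment'],o['ft_force'])
E
```

```text
time: 11.1
ee_pos: [0.5549, -0.0732, 0.0578]
tool_rot: [3.141, -0.0, 1.698]
ft_force: [-0.8, -0.2, 0.7]
width: 0.0431
finger_force: 0.0
[ 0.55494683 -0.0731789   0.05782167] [ 1.79991804e+02 -1.22237533e-03  9.72940146e+01] [-0.0825743   0.098258    0.01493519] [-0.77013891 -0.1612438   0.67585847]
```

```bash
python3 -m creep '[{"tx":0,"ty":0,"tz":0,"wx":0,"wy":0,"wz":0,"gripper":-1},{"tx":0,"ty":0,"tz":0,"wx":0,"wy":0,"wz":0,"gripper":-1},{"tx":0,"ty":0,"tz":0,"wx":0,"wy":0,"wz":0,"gripper":-1},{"tx":0,"ty":0,"tz":0,"wx":0,"wy":0,"wz":0,"gripper":-1},{"tx":0,"ty":0,"tz":0,"wx":0,"wy":0,"wz":0,"gripper":-1},{"tx":0,"ty":0,"tz":0,"wx":0,"wy":0,"wz":0,"gripper":-1}]' 30
python3 - <<'E'
from h import *
o=bot.get_obs(); print(o['ee_pos'],np.degrees(o['tool_rot']),o['moment'],o['ft_force'])
E
```

```text
time: 11.6
ee_pos: [0.5546, -0.0732, 0.0577]
tool_rot: [-3.141, -0.0, 1.698]
ft_force: [-2.2, -0.0, 1.2]
width: 0.0261
finger_force: 29.7
[ 0.55460894 -0.07322083  0.05768895] [-1.79970334e+02 -4.78768308e-03  9.73010471e+01] [-0.12506383  0.52043047  0.13965783] [-2.24383783 -0.01628201  1.18764128]
```

```bash
python3 -m creep '[{"tx":0,"ty":0,"tz":0,"wx":0,"wy":0,"wz":-3,"gripper":-1},{"tx":0,"ty":0,"tz":0,"wx":0,"wy":0,"wz":-6,"gripper":-1},{"tx":0,"ty":0,"tz":0,"wx":0,"wy":0,"wz":-10,"gripper":-1},{"tx":0,"ty":0,"tz":0,"wx":0,"wy":0,"wz":-14,"gripper":-1},{"tx":0,"ty":0,"tz":0,"wx":0,"wy":0,"wz":-18,"gripper":-1},{"tx":0,"ty":0,"tz":0,"wx":0,"wy":0,"wz":-22,"gripper":-1},{"tx":0,"ty":0,"tz":0,"wx":0,"wy":0,"wz":-26,"gripper":-1},{"tx":0,"ty":0,"tz":0,"wx":0,"wy":0,"wz":-30,"gripper":-1}]' 40
python3 - <<'E'
from h import *
o=bot.get_obs(); print(o['ee_pos'],np.degrees(o['tool_rot']),o['moment'],o['ft_force'])
E
```

```text
time: 12.27
ee_pos: [0.5543, -0.0732, 0.0577]
tool_rot: [-3.141, 0.0, 1.171]
ft_force: [-3.9, -0.9, 4.6]
width: 0.0257
finger_force: 39.6
[ 0.55427828 -0.07315719  0.05769874] [-1.79937932e+02  1.42612042e-02  6.71121629e+01] [-0.23031616  0.83843518  0.24632356] [-3.90334481 -0.94295549  4.57489995]
```

```bash
cat > m.py <<'E'
from h import *
o=bot.get_obs(); print('yaw',np.degrees(o['tool_rot'][2]).round(2),'Mz',o['moment'].round(3),'F',o['ft_force'].round(1),o['ee_pos'].round(4))
E
python3 -m creep '[{"tx":-1,"ty":0,"tz":-0.5,"wx":0,"wy":0,"wz":-3,"gripper":-1},{"tx":-1,"ty":0,"tz":-0.5,"wx":0,"wy":0,"wz":-5,"gripper":-1},{"tx":-1,"ty":0,"tz":-0.5,"wx":0,"wy":0,"wz":-7,"gripper":-1},{"tx":-1,"ty":0,"tz":-0.5,"wx":0,"wy":0,"wz":-9,"gripper":-1}]' 40 >/dev/null; python3 m.py
python3 -m creep '[{"tx":0,"ty":0,"tz":0,"wx":0,"wy":0,"wz":-1.5,"gripper":-1},{"tx":0,"ty":0,"tz":0,"wx":0,"wy":0,"wz":-3,"gripper":-1}]' >/dev/null; python3 m.py
python3 -m creep '[{"tx":0,"ty":0,"tz":0,"wx":0,"wy":0,"wz":-1.5,"gripper":-1},{"tx":0,"ty":0,"tz":0,"wx":0,"wy":0,"wz":-3,"gripper":-1}]' >/dev/null; python3 m.py
python3 -m creep '[{"tx":0,"ty":0,"tz":0,"wx":0,"wy":0,"wz":-1.5,"gripper":-1},{"tx":0,"ty":0,"tz":0,"wx":0,"wy":0,"wz":-3,"gripper":-1}]' >/dev/null; python3 m.py
```

```text
yaw 58.22 Mz [-0.04   0.713  0.251] F [-3.2  0.5  6.6] [ 0.5542 -0.0732  0.0577]
yaw 55.24 Mz [-0.028  0.735  0.235] F [-3.4 -0.   8.6] [ 0.5541 -0.0732  0.0577]
yaw 52.25 Mz [-0.007  0.777  0.258] F [-2.8  0.6  7.5] [ 0.5541 -0.0731  0.0577]
yaw 49.25 Mz [0.011 0.808 0.359] F [-2.9  0.8  7.4] [ 0.5541 -0.0731  0.0577]
```

```bash
python3 -m creep '[{"tx":0,"ty":0,"tz":-0.3,"wx":0,"wy":0,"wz":-1,"gripper":-1},{"tx":0,"ty":0,"tz":-0.5,"wx":0,"wy":0,"wz":-2,"gripper":-1}]' >/dev/null; python3 m.py
python3 -m creep '[{"tx":0,"ty":0,"tz":0,"wx":0,"wy":0,"wz":-1,"gripper":-1},{"tx":0,"ty":0,"tz":0,"wx":0,"wy":0,"wz":-2,"gripper":-1}]' >/dev/null; python3 m.py
```

```text
yaw 47.28 Mz [0.197 1.416 0.345] F [-5.3  1.4 17.3] [ 0.5541 -0.0731  0.0576]
yaw 45.29 Mz [0.1   1.248 0.432] F [-5.4  1.3 13.8] [ 0.554  -0.0731  0.0576]
```

```bash
python3 -m creep '[{"tx":-0.7,"ty":0,"tz":0.9,"wx":0,"wy":0,"wz":-0.5,"gripper":-1},{"tx":-0.7,"ty":0,"tz":0.9,"wx":0,"wy":0,"wz":-1,"gripper":-1}]' >/dev/null; python3 m.py
python3 -m creep '[{"tx":0,"ty":0,"tz":0.3,"wx":0,"wy":0,"wz":-0.5,"gripper":-1},{"tx":0,"ty":0,"tz":0.3,"wx":0,"wy":0,"wz":-1,"gripper":-1}]' >/dev/null; python3 m.py
```

```text
yaw 44.33 Mz [-0.163 -0.264  0.499] F [2.2 0.2 0. ] [ 0.554  -0.0731  0.0577]
yaw 43.3 Mz [-0.262 -0.916  0.506] F [ 5.1 -0.5 -6. ] [ 0.5539 -0.0731  0.0578]
```

```bash
python3 -m creep '[{"tx":0.4,"ty":0,"tz":-0.4,"wx":0,"wy":0,"wz":0,"gripper":-1},{"tx":0.4,"ty":0,"tz":-0.4,"wx":0,"wy":0,"wz":0,"gripper":-1}]' >/dev/null; python3 m.py
python3 -m creep '[{"tx":0,"ty":0,"tz":0,"wx":0,"wy":0,"wz":0,"gripper":0.3},{"tx":0,"ty":0,"tz":0,"wx":0,"wy":0,"wz":0,"gripper":0.3},{"tx":0,"ty":0,"tz":0,"wx":0,"wy":0,"wz":0,"gripper":0.3},{"tx":0,"ty":0,"tz":0,"wx":0,"wy":0,"wz":0,"gripper":0.3},{"tx":0,"ty":0,"tz":0,"wx":0,"wy":0,"wz":0,"gripper":0.3},{"tx":0,"ty":0,"tz":20,"wx":0,"wy":0,"wz":0,"gripper":0.3},{"tx":0,"ty":0,"tz":50,"wx":0,"wy":0,"wz":0,"gripper":0.3},{"tx":0,"ty":0,"tz":85,"wx":0,"wy":0,"wz":0,"gripper":0.3},{"tx":0,"ty":0,"tz":120,"wx":0,"wy":0,"wz":0,"gripper":0.3},{"tx":0,"ty":0,"tz":150,"wx":0,"wy":0,"wz":0,"gripper":0.3}]'; python3 m.py
python3 -m creep '[{"tx":-80,"ty":-160,"tz":20,"wx":0,"wy":0,"wz":0,"gripper":0.3},{"tx":-80,"ty":-160,"tz":20,"wx":0,"wy":0,"wz":0,"gripper":0.3},{"tx":-80,"ty":-160,"tz":20,"wx":0,"wy":0,"wz":0,"gripper":0.3},{"tx":-80,"ty":-160,"tz":20,"wx":0,"wy":0,"wz":0,"gripper":0.3},{"tx":-80,"ty":-160,"tz":20,"wx":0,"wy":0,"wz":0,"gripper":0.3},{"tx":-80,"ty":-160,"tz":20,"wx":0,"wy":0,"wz":0,"gripper":0.3},{"tx":-80,"ty":-160,"tz":20,"wx":0,"wy":0,"wz":0,"gripper":0.3}]'
python3 - <<'E'
from h import *
a=bot.get_image('wrist')['image']; t=snap('top','top9')['image']
c=cv2.resize(t[195:290,235:365],(780,570),interpolation=2); cv2.imwrite('pics/c9.png',c)
E
```

```text
yaw 43.31 Mz [-0.098 -0.381  0.389] F [ 2.5  0.3 -0.4] [ 0.554  -0.0731  0.0577]
time: 14.77
ee_pos: [0.5535, -0.0736, 0.2096]
tool_rot: [3.141, -0.0, 0.755]
ft_force: [0.9, 0.2, 0.6]
width: 0.0599
finger_force: 0.0
yaw 43.25 Mz [-0.109  0.108  0.059] F [0.9 0.2 0.6] [ 0.5535 -0.0736  0.2096]
time: 15.35
ee_pos: [0.4733, -0.2337, 0.2277]
tool_rot: [-3.142, -0.001, 0.753]
ft_force: [-1.1, 0.2, 0.1]
width: 0.0596
finger_force: 0.0
```

View pics/c9.png

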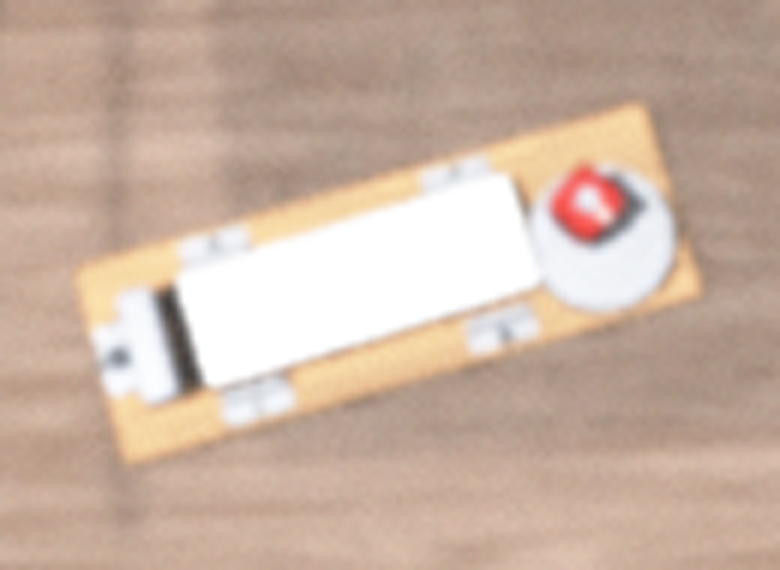

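The picture shows the stone flat between the guides, pressed against the stop at (185,340), with the lobe bearing on its other end at (537,245). The turning moment rose from 0.25 at idle to about 0.5 N m, which corresponds to roughly 15 N of clamping force. I hand in the job.

```bash
python3 -c "
from cell import bot
print(bot.close_job())"
```

```text
the job is handed in; nothing more can be done
None
```

The stone lies flat between the guides, clamped against the stop at an estimated 15 N (worked out from the knob's turning moment, not measured directly); the robot has let go, the glass, tin and lemon were left alone, and the job was handed in at about 15 s.

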